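# Hold the ring case's lid at its balance point

## Task

The lid stay of the wooden ring case has come off and I need both hands in there to screw on the new one. Swing the brass hasp off the lid's T-knob and let it lie down in front of the case, then take the T-knob, raise the lid gently to its balance point, where it wants to fall neither shut nor over backwards, and finish still holding the knob with the lid steady there. Never drop the lid or let it go over backwards, and leave the other things on the bench where they lie.

Things in the scene. Friction and masses are not known exactly. Their poses are not given: they have to be found in the camera images.
- case: wooden ring case, 110 deep (its x) by 170 wide (y) by 74 mm high shut: body 48, lid 26. It stands fast on the bench (cannot shift). Origin: centre of its underside on the bench top; its x axis points from the front (hasp, T-knob, towards the robot) to the back (lid hinge), y to the left, z up. Its front face is the plane x = -55 mm
- lid_angle (a joint): lid angle: 0 shut, grows as the lid's front rises; turns about +y of the case at the origin of case_lid, stop at 1.95. The lid (0.47 kg, nearly free hinge) has its mass centre 56 mm before and 18 mm above the hinge line when shut, so it balances at 1.26 rad (72 degrees): below, it falls shut; above, it falls over backwards. With the hasp on, it lifts by no more than about 0.06
- hasp (a joint): hasp angle: 0 upright against the case (shut), 1.72 lying out on the bench before the case (fully off); turns outward and down about hasp_hinge. Slightly stiff: stays shut by itself, but once swung out by more than about 0.4 it drops the rest of the way by its own weight when let go
- t_knob (a point): brass T-knob amid the lid's front edge: a cross barrel 18 mm long (along y), 10 mm thick, on a 7 mm stem, 28 mm out from the lid's front. Origin: centre of the barrel; axes as the lid's (as the case's when shut). Shut, it is 83 mm before the case's origin and 60 mm up; 138 mm before, 12 mm above the lid hinge line. Pinched by the barrel's ends it pivots between the fingers as the lid turns
- case_lid: the lid with its T-knob. Its origin lies at the middle of its hinge line (along y), on the case's back edge: 55 mm behind the case's origin, 48 mm up; it stays there as the lid turns. Its axes are the case's when shut
- hasp_tab (a point): middle of the hasp's grip tab. Hasp: brass plate 28 mm wide with a slot that fits over the T-knob and, at its free end, a tab bent outward, 28 mm wide (y), 20 mm out, 5 mm thick. Shut, the tab lies level over the knob, 5 to 28 mm out from the case's front (this point 72 mm before the case's origin, 75 mm up)
- hasp_hinge (a point): middle of the hasp's hinge line (along y), 10 mm out from the case's front, 14 mm up: 65 mm before the case's origin. The tab's point moves on a circle of 61 mm radius about it, outward and down
- lid_stay: the new lid stay: flat steel strip with round eyes, 13x93x5 mm, lying loose beside the case; bystander; origin under its centre
- screwdriver: wooden-handled screwdriver, 130 mm long, lying loose to the right of the case; bystander; origin under its middle
- stone_box: small white-topped box, 26x56x16 mm, loose, left of the case; bystander; origin under its centre
- loupe: folding loupe, 26x35x14 mm, loose; bystander; origin under its centre
- tweezers: steel tweezers, 164 mm long, 10 mm high, loose; bystander; origin under its centre
- dividers: steel dividers, 42x118x8 mm, loose; bystander; origin under its centre
- gooseneck_lamp: fixed desk lamp, not part of the job: round foot left at the back, origin on the bench top midway under its neck. The neck arches over the bench along y: from the foot (x 0.60, y 0.26) up to z 0.42 and down to the shade at x 0.53, y -0.26, z 0.28, which hangs left of the case: keep hand and wrist clear of it. A fixed grey wall stands along the bench's left side (y 0.38 to 0.41, 0.31 high)

How it is judged:
By the outcome, as a careful person would: the job done as asked, in the order asked, and still so for the second after the job is handed in, while the arm keeps its last pose, push and grip.
It also fails if it takes over 51 s, if anything falls off the work surface, if the arm or the gripper's body presses on something with over 40 N, if the wrist force passes 120 N, or if a joint passes its speed limit or range.

## Robot

A 7-joint arm with a two-finger parallel gripper is mounted at the origin on a cart in front of the work surface, level with it; the furniture and walls round the work are solid. World frame = base frame: x ahead of the robot, y to its left, z up, the work surface at z = 0. Lengths are in m, angles in rad, forces in N, time in s.
With the tool pointing down it reaches from about 0.425 to 0.95 m from the base axis. Payload 4.7 kg.
Tool frame: the origin (TCP) lies at the very end of the fingers, on their centre line; the grasp point (between the pads) lies 19 mm behind it; z points along the fingers, y is the line along which they close (so a half turn about z gives the same grasp; the last joint's range is limited). The gripper opens to 85 mm and grips with 20 to 120 N. Pads are 22 mm wide; open, the fingers measure 114 mm over their backs; the gripper's body (76 mm by 85 mm) begins 54 mm behind the grasp point. The pads swing forward as they close: fully open they stand 13 mm farther back than shut.
Start: joints at [1.248, 0.469, -0.049, 1.532, 0.024, 1.141, -0.082], TCP at [0.196, -0.646, 0.231] pointing down, gripper open.
Joint ranges: [-2.59, 2.59], [-0.33, 1.99], [-1.39, 1.29], [0.1, 2.45], [-1.04, 4.18], [0.21, 1.99], [-2.66, 2.66]. Speed limits (rad/s): [2.57, 2.57, 3.14, 3.14, 3.14, 3.14, 3.14].

## Interface

Orientations are given as a unit quaternion [x, y, z, w].
In Python, from cell import sensors, snapshot, camera_info, finish_job gives the robot as it stands.
- The arm moves only by the tool apply_moves, never from a script. Its argument "moves" is a list of rows, each a list of 2 entries, a list of its own where there are three numbers: the shift along the tool's x, y, z in units of 50 mm (1.0 is 50 mm), then the turn about the tool's z in units of 10 degrees (1.0 is 10 degrees). A call has 1 to 20 rows; each row shifts and turns the commanded pose from where the row before left it, along the tool's axes as they then stand; what a row does not reach is not made up. A row lasts 1/8 s, in which the tool goes at most 62.5 mm and 10.7 degrees, less where a joint would pass 70% of its speed; a pose out of reach is approached as far as the arm can. A call is refused whole if a number of a shift passes 1 or a number of a turn 1, either way. A call with a gripper value outside its range is refused whole. "fingers" is the closure, from -1 (fully open) to 1 (shut), set as the call begins (left out, the last holds). The fingers move at their own pace and stop on an object; "newtons" is the grip in N (left out, the last holds). Time passes only in rows, so rows that do not move let the fingers close. It gives the time, the measured TCP pose, the force, the opening and the grip force at its end, in the units of the state.
- sensors.sense(): the state, without advancing time (a new reading comes with each control period).
- snapshot(name): name is "scene" or "top"; returns the picture (384x512x3 uint8, red, green, blue); there is no depth.
- camera_info(name): a dict with "mtx" (3x3 intrinsics, pixels), "k1" (the pictures are not rectified: a ray, as slopes to the right and down, at radius r is drawn at 1 + k1 r^2 times it, then the intrinsics apply), "world_from_camera" (4x4, takes a point from camera to world coordinates). Camera axes: x right, y down, z forward; pixel columns grow to the right and rows downward; lengths in m; the calibration is good to about 2 mm. A picture is of the moment at which its call begins. camera_info takes no time and is no camera call.
- finish_job(): hands the job in; it is judged then, once.
The state is a dict: "clock": time; "joints": joint angles; "dq": joint speeds; "tau": joint torques, N m; "eef_pos": TCP position; "ee_rot": TCP orientation; "contact_force": force on the tool from outside, world axes, zero at the start; "torque": the same for the moment, N m; "opening": finger opening in m; "grip_force": force on a finger pad.
Only numpy, scipy, OpenCV 4.12 (cv2) and the standard library are available. Lean on these libraries where they do the work, as an engineer would, in place of code of your own. Each camera call takes 0.05 s, during which the arm holds its last target. There are 200 camera calls.

## Working session

There is one attempt and no reset: what is moved stays moved. The work goes in short steps, Python scripts to look and compute and a tool call to move; the robot and the scene stay as the last step left them, time stands still between calls to the robot, and variables do not carry over. Pictures are saved under pics/ and viewed, at most 10 in all, crops included, and the job is handed in when it is done.

Besides the shell and the picture viewer there is one more tool, called after "Request:" as name([rows], argument=value, ...), one row to a line, values as JSON. apply_moves: Moves the arm, as the interface text tells. Its arguments: {"type":"object","properties":{"moves":{"type":"array","items":{"type":"array"}},"fingers":{"type":"number"},"newtons":{"type":"number"}},"required":["moves"]}

```bash
mkdir -p pics; ls; python3 - <<'E'
from cell import sensors,snapshot,camera_info
import cv2,numpy as np
for n in("scene","top"):
    cv2.imwrite(f"pics/{n}0.png",cv2.cvtColor(snapshot(n),cv2.COLOR_RGB2BGR))
    print(n,camera_info(n))
s=sensors.sense();print(s['clock'],s['eef_pos'],s['ee_rot'],s['opening'],s['contact_force'])
E
```

```text
pics
scene {'mtx': array([[463.95606406,   0.        , 254.31253714],
       [  0.        , 463.95606406, 195.35717543],
       [  0.        ,   0.        ,   1.        ]]), 'k1': -0.12569857737554643, 'world_from_camera': array([[-0.58929908, -0.60089782,  0.54004482, -0.21962615],
       [-0.80771681,  0.45299567, -0.37734398,  0.37502538],
       [-0.01789279, -0.65857174, -0.7523052 ,  1.08074475],
       [ 0.        ,  0.        ,  0.        ,  1.        ]])}
top {'mtx': array([[386.90693591,   0.        , 254.94059473],
       [  0.        , 386.90693591, 188.45135516],
       [  0.        ,   0.        ,   1.        ]]), 'k1': -0.008392522328998257, 'world_from_camera': array([[ 5.81525589e-04, -9.94516057e-01,  1.04582384e-01,
         3.81115266e-01],
       [-9.99996811e-01, -8.35361998e-04, -2.38335727e-03,
        -1.21059349e-01],
       [ 2.45765122e-03, -1.04580665e-01, -9.94513371e-01,
         1.16472508e+00],
       [ 0.00000000e+00,  0.00000000e+00,  0.00000000e+00,
         1.00000000e+00]])}
0.1 [ 0.19534706 -0.64558615  0.23035071] [ 9.89225871e-01  1.46394732e-01 -1.52443163e-04 -8.57725169e-04] 0.08543064279890279 [ 0.51526516 -0.56889563 -0.07288918]
```

View pics/scene0.png

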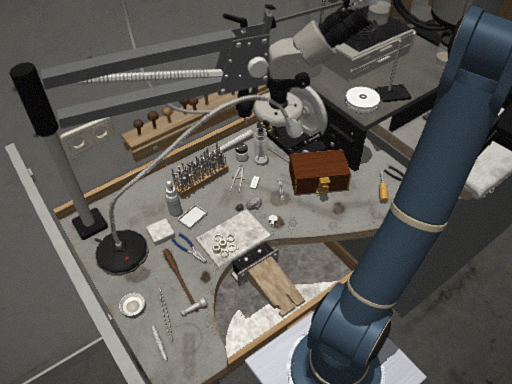

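View pics/top0.png

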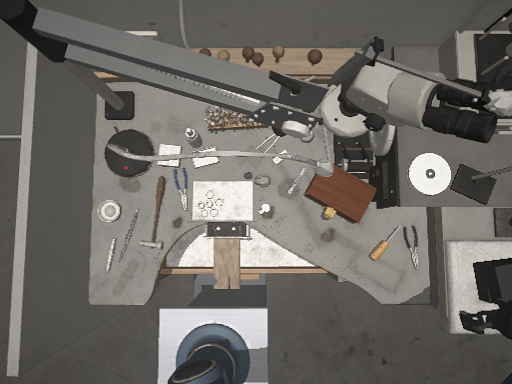

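The scene view shows the case at about (320,172) with its brass hasp at (323,184). In the top view the lid is at about (341,193), the hasp at (329,212) and the lamp shade near (325,168). I'll enlarge both.

```bash
cat > h.py <<'E'
import cv2,numpy as np
from cell import sensors,snapshot,camera_info
def ray(n,px):
    c=camera_info(n);K=c['mtx'];T=c['world_from_camera']
    d=cv2.undistortPoints(np.array([[px]],float),K,np.array([c['k1'],0,0,0.]))[0,0]
    # model: drawn = (1+k1 r^2)*ray -> same as OpenCV k1
    return T[:3,3],T[:3,:3]@np.r_[d,1]
def onz(n,px,z):
    o,d=ray(n,px);return o+d*(z-o[2])/d[2]
def tri(p,q):
    o1,d1=ray('scene',p);o2,d2=ray('top',q)
    t=np.linalg.lstsq(np.c_[d1,-d2],o2-o1,rcond=None)[0]
    a=o1+d1*t[0];b=o2+d2*t[1];return (a+b)/2,np.linalg.norm(a-b)
def proj(n,P):
    c=camera_info(n);T=np.linalg.inv(c['world_from_camera'])
    return cv2.projectPoints(np.atleast_2d(np.array(P,float)),cv2.Rodrigues(T[:3,:3])[0],T[:3,3],c['mtx'],np.array([c['k1'],0,0,0.]))[0][:,0]
def crop(n,x,y,w,h,f,name):
    im=cv2.cvtColor(snapshot(n),cv2.COLOR_RGB2BGR)[y:y+h,x:x+w]
    im=cv2.resize(im,None,fx=f,fy=f,interpolation=cv2.INTER_CUBIC);return im
E
python3 - <<'E'
from h import *
a=crop('scene',270,135,100,75,5,'');b=crop('top',295,155,90,75,5,'')
b=cv2.copyMakeBorder(b,0,0,0,0,0)
cv2.imwrite('pics/a.png',a[:, :]);cv2.imwrite('pics/b.png',b)
c=np.vstack([a[:300,:400],b[:300,:400]]);
E
```

```text
(no output)
```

View pics/a.png

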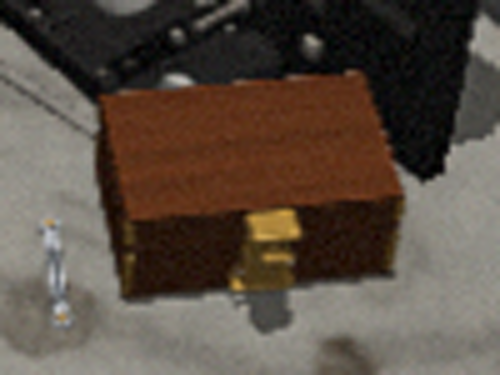

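View pics/b.png

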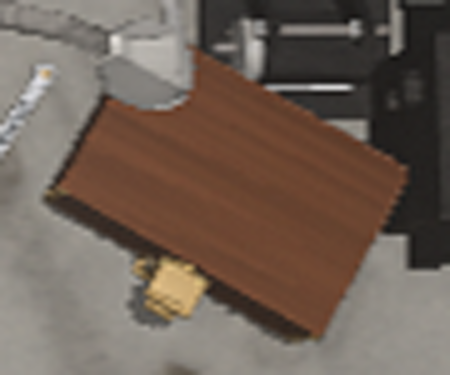

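The scene crop shows the lid top with its front edge from (296,179) to (350,174) and the brass tab at about (324.5,180). The top crop shows the front edge from (305,193) to (359,222), the back-right corner at (376.5,189.5) and the tab at about (330,212.5). The lamp shade hides the back-left corner.

```bash
python3 - <<'E'
from h import *
np.set_printoptions(precision=4,suppress=True)
C={'scene':[(296.4,179),(350.4,174),(342,149.6),(289.8,154.4)],'top':[(305.3,192.5),(359,222),(376.5,189.5)]}
for n in C:
    P=np.array([onz(n,p,.074) for p in C[n]]);print(n,P[:,:2])
    f=P[0]-P[1];print(' front len',np.linalg.norm(f),'depth',np.linalg.norm(P[2]-P[1]))
    xa=np.array([f[1],-f[0],0])/np.linalg.norm(f)
    print(' yaw',np.arctan2(xa[1],xa[0]),'yaw side',np.arctan2(*(P[2]-P[1])[1::-1]),'centre',(P[0]+P[1])/2+xa*.055,(P[0]+P[2])/2)
for n,box in(('scene',(310,170,340,200)),('top',(318,200,345,222))):
    im=snapshot(n);x0,y0,x1,y1=box;h=cv2.cvtColor(im,cv2.COLOR_RGB2HSV)[y0:y1,x0:x1]
    m=((h[...,0]>15)&(h[...,0]<30)&(h[...,1]>90)&(h[...,2]>150)).astype(np.uint8)
    k,l,s,c=cv2.connectedComponentsWithStats(m);i=1+s[1:,4].argmax()
    px=c[i]+[x0,y0];print(n,s[i],px,onz(n,px,.0775))
E
```

```text
scene [[ 0.4799 -0.268 ]
 [ 0.398  -0.4111]
 [ 0.4915 -0.4647]
 [ 0.5737 -0.3188]]
 front len 0.16492196273278495 depth 0.10770702592513318
 yaw -0.5198762111326514 yaw side -0.5203558377818616 centre [ 0.4867 -0.3669  0.074 ] [ 0.4857 -0.3663  0.074 ]
top [[ 0.4844 -0.2663]
 [ 0.4012 -0.4164]
 [ 0.4931 -0.4687]]
 front len 0.17161330856646503 depth 0.10576394735309498
 yaw -0.5063192489098461 yaw side -0.5171118085966276 centre [ 0.4909 -0.3681  0.074 ] [ 0.4888 -0.3675  0.074 ]
scene [10  7 10  6 43] [324.3256 179.5814] [ 0.4259 -0.3303  0.0775]
top [ 6  7 12 11 80] [329.85   211.8625] [ 0.4295 -0.3342  0.0775]
```

Request:
apply_moves([
  [[0, 0, 0], 0.93],
  [[0, 0, 0], 0.93],
  [[0, 0, 0], 0.93],
  [[0, 0, 0], 0.93],
  [[0, 0, 0], 0.93],
  [[0.07, -0.64, 0.16], 0],
  [[0.07, -0.64, 0.16], 0],
  [[0.07, -0.64, 0.16], 0],
  [[0.07, -0.64, 0.16], 0],
  [[0.07, -0.64, 0.16], 0],
  [[0.07, -0.64, 0.16], 0],
  [[0.07, -0.64, 0.16], 0],
  [[0.07, -0.64, 0.16], 0],
  [[0.07, -0.64, 0.16], 0],
  [[0.07, -0.64, 0.16], 0],
  [[0.05, -0.64, 0.16], 0],
  [[0.05, -0.64, 0.16], 0],
  [[0, 0, 0], 0],
  [[0, 0, 0], 0],
], fingers=-0.2, newtons=25)

```text
clock: 2.68
eef_pos: [0.4201, -0.3329, 0.1355]
ee_rot: [0.967, -0.256, 0.0, 0.0]
contact_force: [-0.7, 0.1, 1.1]
opening: 0.0511
grip_force: 0.0
```

Request:
apply_moves([
  [[0, -0.08, 0.25], 0],
  [[0, 0, 0.25], 0],
  [[0, 0, 0.25], 0],
  [[0, 0, 0.25], 0],
  [[0, 0, 0.25], 0],
  [[0, 0, 0.25], 0],
  [[0, 0, 0], 0],
  [[0, 0, 0], 0],
])

```text
clock: 3.68
eef_pos: [0.4226, -0.3289, 0.0605]
ee_rot: [0.967, -0.256, 0.0, 0.0]
contact_force: [0.3, 0.6, -0.1]
opening: 0.0512
grip_force: 0.0
```

```bash
python3 - <<'E'
from h import *
cv2.imwrite('pics/c.png',np.vstack([crop('scene',270,125,120,75,5,'')[:300],crop('top',295,165,120,60,5,'')]))
E
```

```text
(no output)
```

View pics/c.png

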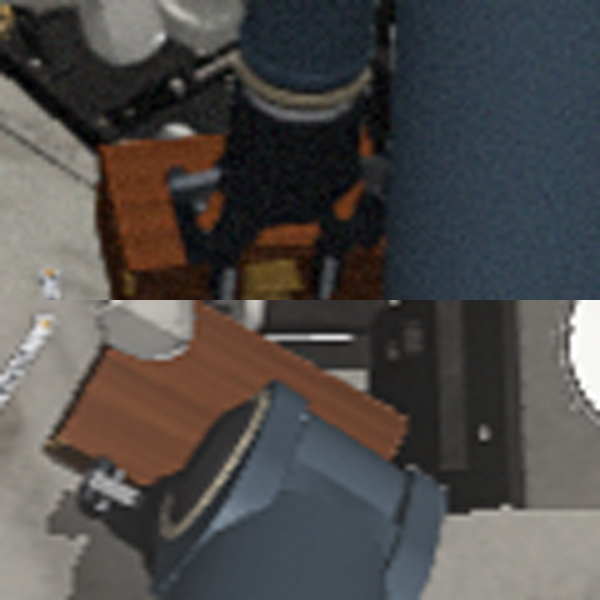

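The picture shows the fingers on either side of the brass tab (crop x 228 and 328, tab at 272), and nothing touches. I'll close on the tab.

Request:
apply_moves([
  [[0, 0, 0], 0],
  [[0, 0, 0], 0],
  [[0, 0, 0], 0],
  [[0, 0, 0], 0],
  [[0, 0, 0], 0],
  [[0, 0, 0], 0],
], fingers=1, newtons=30)

```text
clock: 4.53
eef_pos: [0.4218, -0.3303, 0.0611]
ee_rot: [0.967, -0.257, 0.0, 0.001]
contact_force: [-3.5, -3.4, 5.7]
opening: 0.0271
grip_force: 29.7
```

Request:
apply_moves([
  [[-0.08, 0, 0.02], 0],
  [[-0.08, 0, 0.023], 0],
  [[-0.078, 0, 0.026], 0],
  [[-0.073, 0, 0.035], 0],
  [[-0.073, 0, 0.038], 0],
  [[-0.073, 0, 0.041], 0],
  [[-0.064, 0, 0.05], 0],
  [[-0.064, 0, 0.051], 0],
  [[-0.064, 0, 0.053], 0],
  [[-0.053, 0, 0.062], 0],
  [[-0.053, 0, 0.064], 0],
  [[-0.053, 0, 0.066], 0],
  [[-0.039, 0, 0.072], 0],
  [[-0.039, 0, 0.073], 0],
  [[-0.039, 0, 0.074], 0],
  [[-0.024, 0, 0.079], 0],
  [[0, 0, 0], 0],
])

```text
clock: 6.65
eef_pos: [0.3801, -0.3062, 0.019]
ee_rot: [0.966, -0.257, -0.0, 0.001]
contact_force: [-3.5, -3.5, 3.5]
opening: 0.0272
grip_force: 37.7
```

Request:
apply_moves([
  [[0, 0, 0], 0],
  [[0, 0, 0], 0],
  [[0, 0, 0], 0],
  [[0, 0, 0], 0],
  [[0, 0, -0.1], 0],
  [[0, 0, -0.3], 0],
  [[0, 0, -0.5], 0],
  [[0, 0, -0.5], 0],
  [[0, 0, -0.5], 0],
  [[0, 0, -0.5], 0],
  [[0, 0, -0.5], 0],
  [[0, 0, 0], 0],
  [[0, 0, 0], 0],
], fingers=-0.1)

```text
clock: 8.28
eef_pos: [0.3807, -0.305, 0.1639]
ee_rot: [0.967, -0.256, -0.0, -0.0]
contact_force: [0.4, 0.1, 0.4]
opening: 0.0467
grip_force: 0.0
```

```bash
python3 - <<'E'
from h import *
cv2.imwrite('pics/d.png',np.vstack([crop('scene',270,145,120,75,5,''),crop('top',285,165,120,45,5,'')]))
E
```

```text
(no output)
```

View pics/d.png

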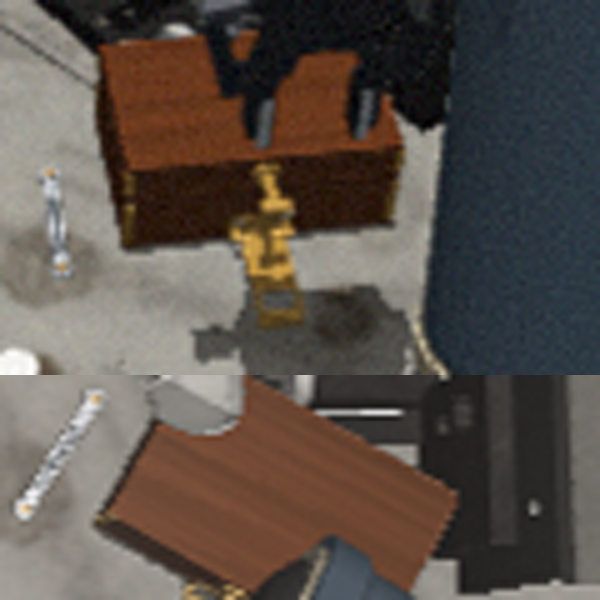

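```bash
python3 - <<'E'
from h import *
xa=np.array([.869,-.494,0]);c=np.array([.488,-.367,0])
for s,z in((-.083,.06),(-.055,.06)): 
    print((proj('scene',[c+s*xa+[0,0,z]])-[270,145])*5)
h=cv2.cvtColor(snapshot('scene'),cv2.COLOR_RGB2HSV)[170:190,315:335]
m=((h[...,0]>15)&(h[...,0]<30)&(h[...,1]>90)&(h[...,2]>110))
for r in m: print(''.join('#' if v else '.' for v in r))
E
```

```text
[[274.62647747 206.05934952]]
[[264.74388418 172.00186095]]
....................
....................
....................
....................
....................
....................
....................
....................
......#####.........
.......##...........
.......###..........
.......###..........
........##..........
........###.........
........###.........
.......######.......
.......#######......
........#...#.......
....................
............#.......
```

The hasp lies down on the bench in front of the case. The knob's barrel is at about pixel (325,186), where I computed it should be. Next I'll move to the knob.

Request:
apply_moves([
  [[0.27, 0.01, 0], 0],
  [[0.27, 0.01, 0.3], 0],
  [[0.28, 0, 0.4], 0],
  [[0, 0, 0.4], 0],
  [[0, 0, 0.4], 0],
  [[0, 0, 0.4], 0],
  [[0, 0, 0.3], 0],
  [[0, 0, 0.2], 0],
  [[0, 0, 0.06], 0],
  [[0, 0, 0], 0],
  [[0, 0, 0], 0],
])

```text
clock: 9.8
eef_pos: [0.4167, -0.3267, 0.0416]
ee_rot: [0.967, -0.256, 0.001, 0.0]
contact_force: [0.3, -0.2, -0.5]
opening: 0.0472
grip_force: 0.0
```

Request:
apply_moves([
  [[0, 0, 0], 0],
  [[0, 0, 0], 0],
  [[0, 0, 0], 0],
  [[0, 0, 0], 0],
  [[0, 0, 0], 0],
  [[0, 0, 0], 0],
  [[0, 0, 0], 0],
], fingers=1, newtons=35)

```text
clock: 10.68
eef_pos: [0.4161, -0.3272, 0.0414]
ee_rot: [0.967, -0.256, 0.0, 0.0]
contact_force: [-2.5, -2.9, 5.6]
opening: 0.0167
grip_force: 34.2
```

Request:
apply_moves([
  [[0.01, 0, -0.0965], 0],
  [[0.0135, 0, -0.096], 0],
  [[0.017, 0, -0.0955], 0],
  [[0.02, 0, -0.095], 0],
  [[0.0235, 0, -0.094], 0],
  [[0.027, 0, -0.093], 0],
  [[0.03, 0, -0.092], 0],
  [[0.033, 0, -0.091], 0],
  [[0.036, 0, -0.09], 0],
  [[0.0395, 0, -0.0885], 0],
  [[0.0425, 0, -0.087], 0],
  [[0.0455, 0, -0.0855], 0],
  [[0.0485, 0, -0.084], 0],
  [[0.0515, 0, -0.082], 0],
  [[0.054, 0, -0.0805], 0],
  [[0.057, 0, -0.0785], 0],
  [[0.06, 0, -0.0765], 0],
  [[0.0625, 0, -0.074], 0],
  [[0, 0, 0], 0],
])

```text
clock: 13.05
eef_pos: [0.4438, -0.3432, 0.1196]
ee_rot: [0.967, -0.256, -0.002, 0.0]
contact_force: [-2.8, -4.2, -3.8]
opening: 0.0167
grip_force: 34.2
```

```bash
python3 - <<'E'
from h import *
cv2.imwrite('pics/e.png',np.vstack([crop('scene',250,75,150,120,3,''),crop('top',285,145,150,70,3,'')]))
E
```

```text
(no output)
```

View pics/e.png

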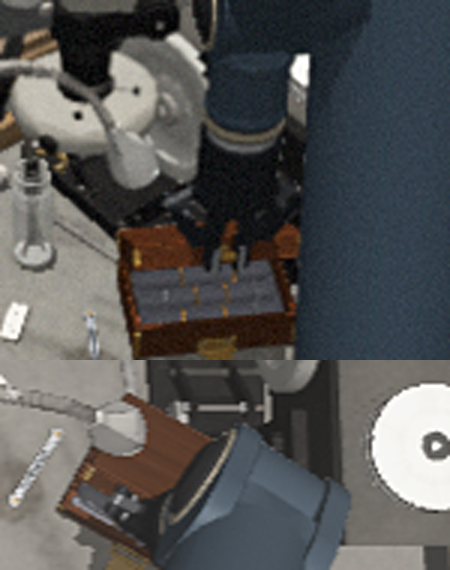

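The lid is about half open, gripped by the knob, with the hasp down in front of the case. The lamp shade is clear.

Request:
apply_moves([
  [[0.065, 0, -0.072], 0],
  [[0.0675, 0, -0.0695], 0],
  [[0.07, 0, -0.0675], 0],
  [[0.072, 0, -0.065], 0],
  [[0.0745, 0, -0.062], 0],
  [[0.0765, 0, -0.0595], 0],
  [[0.0785, 0, -0.057], 0],
  [[0.0805, 0, -0.054], 0],
  [[0.0825, 0, -0.051], 0],
  [[0.084, 0, -0.0485], 0],
  [[0.0855, 0, -0.0455], 0],
  [[0.0875, 0, -0.0425], 0],
  [[0.0885, 0, -0.0395], 0],
  [[0.09, 0, -0.036], 0],
  [[0.09, 0, -0.033], 0],
  [[0.07, 0, -0.023], 0],
  [[0.05, 0, -0.015], 0],
  [[0, 0, 0], 0],
  [[0, 0, 0], 0],
])

```text
clock: 15.52
eef_pos: [0.5006, -0.376, 0.1623]
ee_rot: [0.967, -0.256, -0.002, 0.0]
contact_force: [-4.1, -2.2, 2.4]
opening: 0.0169
grip_force: 34.8
```

```bash
python3 - <<'E'
from h import *
xa=np.array([.869,-.494,0])
p0=np.array([.4161,-.3272,.0414])
p=np.mean([sensors.sense()['eef_pos']],0);d=p-p0
out=.138-d@xa;up=.012+d[2];print(d@xa,d[2],'r',np.hypot(out,up),'theta',np.arctan2(up,out)-np.arctan2(12,138))
s=sensors.sense();print(s['contact_force'],s['torque'],s['clock'],s['joints'])
E
```

```text
0.09755862755726706 0.12089859009684165 r 0.1389155853559282 theta 1.1886586403672383
[-4.10711916 -2.22896703  2.4303329 ] [-0.53007288  1.0699132  -0.00608964] 15.525 [ 5.72491771e-01  4.53674446e-01  4.68974100e-03  1.72752339e+00
 -3.88804376e-04  9.63034529e-01 -1.51231603e+00]
```

Request:
apply_moves([
  [[0.065, 0, -0.015], 0],
  [[0.065, 0, -0.015], 0],
  [[0.06, 0, -0.012], 0],
  [[0, 0, 0], 0],
  [[0, 0, 0], 0],
  [[0, 0, 0], 0],
  [[0, 0, 0], 0],
])

```text
clock: 16.4
eef_pos: [0.5091, -0.3808, 0.1648]
ee_rot: [0.967, -0.256, -0.001, 0.001]
contact_force: [-4.7, -2.8, 3.1]
opening: 0.0169
grip_force: 35.0
```

```bash
python3 - <<'E'
from h import *
xa=np.array([.869,-.494,0])
p0=np.array([.4161,-.3272,.0414])
s=sensors.sense();d=s['eef_pos']-p0
out=.138-d@xa;up=.012+d[2];print(d@xa,d[2],'r',np.hypot(out,up),'theta',np.arctan2(up,out)-np.arctan2(12,138),s['dq'],s['clock'])
cv2.imwrite('pics/f.png',np.vstack([crop('scene',230,55,170,140,3,''),crop('top',270,145,170,60,3,'')]))
E
```

```text
0.10733991472315503 0.12343951484588173 r 0.1388664934779849 theta 1.2614354320853904 [ 9.14515763e-04 -1.67892111e-03 -2.66016733e-05  1.03287027e-03
 -2.21981886e-06  6.64230839e-05 -7.96769270e-04] 16.4
```

View pics/f.png

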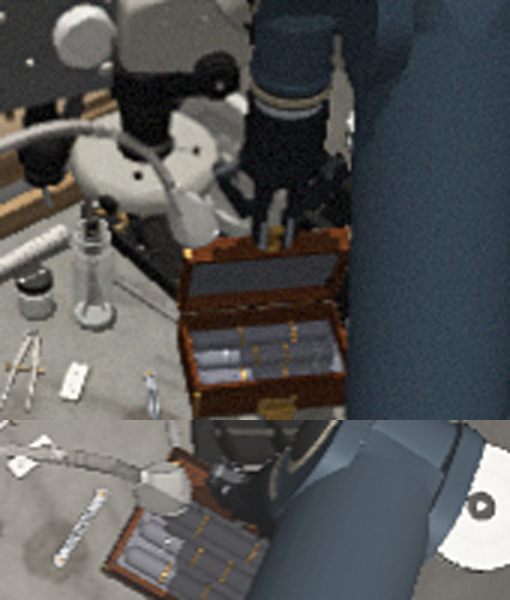

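```bash
python3 - <<'E'
from h import *
xa=np.array([.869,-.494,0]);ya=np.array([.494,.869,0]);H=np.array([.488,-.367,.048])+.055*xa
for t in(1.16,1.21,1.26,1.31,1.36):
    q=[]
    for x,z in((-.110,0),(-.110,.026)):
        xx=x*np.cos(t)+z*np.sin(t);zz=-x*np.sin(t)+z*np.cos(t)
        q.append(H+xx*xa+.085*ya+[0,0,zz])
    print(t,((proj('scene',q)-[230,55])*3).round(1).tolist())
E
```

```text
1.16 [[188.2, 270.9], [184.6, 246.9]]
1.21 [[187.4, 265.9], [183.7, 242.6]]
1.26 [[186.6, 261.0], [182.8, 238.4]]
1.31 [[185.8, 256.2], [181.9, 234.4]]
1.36 [[185.0, 251.7], [180.9, 230.7]]
```

The final picture shows the lid standing with its front-left rim near (187,262) in the crop, against (187,261) computed for 1.26 rad. The knob is still held, the arm is at rest and the other things haven't moved.

```bash
python3 -c "
from cell import finish_job;print(finish_job())"
```

```text
the job is handed in; nothing more can be done
None
```

The job is handed in: the hasp lies down in front of the case, and the gripper still holds the T-knob with the lid steady at its balance point (about 1.26 rad by the arm's reading), after about 16 s of the 51 s allowed.

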